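# Make up a mint-tea tray and a seasoning tray

## Robot

A 6-joint arm with a two-finger parallel gripper is mounted at the origin on a cart in front of the work surface, level with it; the furniture and walls round the work are solid. World frame = base frame: x ahead of the robot, y to its left, z up, the work surface at z = 0. Lengths are in m, angles in rad, forces in N, time in s.
With the tool pointing down it reaches from about 0.35 to 0.975 m from the base axis. Payload 4.9 kg.
Tool frame: the origin (TCP) lies at the very end of the fingers, on their centre line; the grasp point (between the pads) lies 19 mm behind it; z points along the fingers, y is the line along which they close (so a half turn about z gives the same grasp; the last joint's range is limited). The gripper opens to 85 mm and grips with 20 to 120 N. Pads are 22 mm wide; open, the fingers measure 114 mm over their backs; the gripper's body (76 mm by 85 mm) begins 54 mm behind the grasp point. The pads swing forward as they close: fully open they stand 13 mm farther back than shut.
Start: joints at [1.086, 0.053, 1.613, -0, 1.476, -0.119], TCP at [0.224, 0.584, 0.231] pointing down, gripper open.
Joint ranges: [-3.01, 3.01], [-1.01, 2.22], [0.06, 2.58], [-1.02, 4.17], [0.09, 2.62], [-3.14, 3.14]. Speed limits (rad/s): [2.57, 2.57, 3.14, 3.14, 3.14, 3.14].

## Interface

Orientations are given as a unit quaternion [w, x, y, z].
In Python, from plant import manip gives the robot as it stands.
- The arm moves only by the tool play_rows, never from a script. Its argument "series" is a list that holds one entry, the list of rows, each a list of 7 numbers: the shift along the world's x, y, z in m, then the turn, a rotation vector about the world's x, y, z in degrees, then the opening, from 0 (shut) to 1 (fully open). In form: [[[dx, dy, dz, rx, ry, rz, grip], ...]]. A call has 1 to 10 rows; each row shifts and turns the commanded pose from where the row before left it; what a row does not reach is not made up. A row lasts 1/10 s, in which the tool goes at most 50 mm and 8.59 degrees, less where a joint would pass 70% of its speed; a pose out of reach is approached as far as the arm can. A call with a gripper value outside its range is refused whole. The fingers move at their own pace and stop on an object; the grip force is fixed at half the most. Time passes only in rows, so rows that do not move let the fingers close. It gives the time, the measured TCP pose, the force, the opening and the grip force at its end, in the units of the state.
- manip.state(): the state, without advancing time (a new reading comes with each control period).
- manip.grab_frame(name): name is "scene" or "top"; returns a dict with "frame" (400x640x3 uint8, blue, green, red), "mtx" (3x3 intrinsics, pixels), "R" (3x3) and "t" (3): a world point X has camera coordinates R X + t. Camera axes: x right, y down, z forward; pixel columns grow to the right and rows downward; lengths in m; the calibration is good to about 2 mm. A picture is of the moment at which its call begins. There is no depth.
- manip.job_done(): hands the job in; it is judged then, once.
The state is a dict: "time": time; "joint_pos": joint angles; "joint_vel": joint speeds; "joint_efforts": joint torques, N m; "tool_pos": TCP position; "tool_rot": TCP orientation; "contact_force": force on the tool from outside, world axes, zero at the start; "ft_torque": the same for the moment, N m; "gripper_width": opening from 0.0 (shut) to 1.0 (fully open); "grasp_force": force on a finger pad.
Only numpy, scipy, OpenCV 4.12 (cv2) and the standard library are available. Lean on these libraries where they do the work, as an engineer would, in place of code of your own. Each camera call takes 0.05 s, during which the arm holds its last target. There are 200 camera calls.

## Task

Make up two trays: on the blue one, for mint tea, stand the tea glass and the black-capped jar of green mint on the two round mats and lay the teaspoon lengthwise on the long mat; on the pale wooden one, for seasoning, stand the white-capped salt shaker and the red-capped spice jar on the two round mats. Each round mat takes one thing, centred and upright, either way round. Let nothing topple, let go of everything, and leave the matchbox and the stove lighter where they are.

Things in the scene. Friction and masses are not known exactly. Their poses are not given: they have to be found in the camera images.
- blue_tray: Blue tray, fixed, flat, 116 (x) x 190 (y) x 8 mm; a bar 10 mm high along each short end, long sides open. Origin: centre of underside; +x roughly away from the robot. Flush on its top (z 8 mm): two round grey mats, 68 mm across, at x +18, y +42 and -42 mm; a long mat 38 x 150 mm, length along y, centred at x -36.5, y 0. Lay the spoon first: tall things on the round mats leave little room.
- wood_tray: Pale wooden tray, fixed, flat, 116 (x) x 190 (y) x 8 mm; a bar 10 mm high along each short end, long sides open. Origin: centre of underside; +x roughly away from the robot. Flush on its top (z 8 mm): two round grey mats, 68 mm across, at x +18, y +42 and -42 mm; a long mat 38 x 150 mm, length along y, centred at x -36.5, y 0. Its long mat is not used.
- salt: Glass shaker with a white cap and white contents, 42 mm diameter, 80 mm tall (cap, 35 mm across, from 60 mm up). Starts upright on the worktop. Origin: centre of its underside; z up along it.
- red_jar: Spice jar with a red screw cap and reddish contents, 43 mm diameter, 96 mm tall (cap from 78 mm up). Starts upright near the front of the worktop. Origin: centre of its underside; z up along it.
- mint_jar: Spice jar with a black screw cap and green contents, 43 mm diameter, 96 mm tall (cap from 78 mm up). Starts upright near the front of the worktop. Origin: centre of its underside; z up along it.
- glass: Empty clear tulip-shaped tea glass, solid to the fingers, 58 mm diameter at the rim and 90 mm tall. Starts upright, mouth up, among the jars near the front of the worktop (not the glass at the back wall); can be gripped across its outside at mid height, where it is at most 58 mm wide. Origin: centre of its underside; z up along it.
- spoon: Steel teaspoon lying flat, 128 mm long (along its y), at most 26 mm wide (x), 10 mm high; 18 g. Origin: middle of its length and width, at its underside. Grip it across x at the middle of its length. Starts between the standing things, its length pointing roughly away from the robot.
- matches: Bystander: yellow matchbox lying flat, 36 x 54 x 15 mm, behind the work. Origin: centre of its underside. Leave it alone.
- lighter: Bystander: long-nosed stove lighter with a red body, 30 x 197 x 19 mm, lying along y behind the work. Origin: centre of its underside. Leave it alone. Above it hangs the wall cabinet, from x = 0.63 m on, 0.58 m above the worktop: an arm swinging outward can strike it.

How it is judged:
At the end, for the whole second after the job is handed in: Glass and mint jar on the blue tray's round mats, salt and red jar on the wooden tray's (either way round): within 12 mm in tray x and y, 4 mm in z, tilt under 0.1 rad. Spoon on the blue tray's long mat: within 12 mm across, 15 mm along, 5 mm in z, 0.2 rad. All at rest (((x of glass in the frame of blue_tray between 0.006 and 0.03 m and y of glass in the frame of blue_tray between 0.03 and 0.054 m and z of glass in the frame of blue_tray between 0.004 and 0.012 m and x of mint_jar in the frame of blue_tray between 0.006 and 0.03 m and y of mint_jar in the frame of blue_tray between -0.054 and -0.03 m and z of mint_jar in the frame of blue_tray between 0.004 and 0.012 m) or (x of glass in the frame of blue_tray between 0.006 and 0.03 m and y of glass in the frame of blue_tray between -0.054 and -0.03 m and z of glass in the frame of blue_tray between 0.004 and 0.012 m and x of mint_jar in the frame of blue_tray between 0.006 and 0.03 m and y of mint_jar in the frame of blue_tray between 0.03 and 0.054 m and z of mint_jar in the frame of blue_tray between 0.004 and 0.012 m)) and ((x of salt in the frame of wood_tray between 0.006 and 0.03 m and y of salt in the frame of wood_tray between 0.03 and 0.054 m and z of salt in the frame of wood_tray between 0.004 and 0.012 m and x of red_jar in the frame of wood_tray between 0.006 and 0.03 m and y of red_jar in the frame of wood_tray between -0.054 and -0.03 m and z of red_jar in the frame of wood_tray between 0.004 and 0.012 m) or (x of salt in the frame of wood_tray between 0.006 and 0.03 m and y of salt in the frame of wood_tray between -0.054 and -0.03 m and z of salt in the frame of wood_tray between 0.004 and 0.012 m and x of red_jar in the frame of wood_tray between 0.006 and 0.03 m and y of red_jar in the frame of wood_tray between 0.03 and 0.054 m and z of red_jar in the frame of wood_tray between 0.004 and 0.012 m)) and x of spoon in the frame of blue_tray between -0.0485 and -0.0245 m and y of spoon in the frame of blue_tray between -0.015 and 0.015 m and z of spoon in the frame of blue_tray between 0.003 and 0.013 m and angle between the y axis of spoon and the y axis of blue_tray, either way round below 0.2 rad and angle between spoon's own z axis and vertical below 0.15 rad and angle between each of salt, red_jar, mint_jar, glass's own z axis and vertical below 0.1 rad and linear speed of each of salt, red_jar, mint_jar, glass, spoon below 0.02 m/s); the robot touches nothing.
It fails at once if the glass, the shaker or a jar topples (tilt over 0.7 rad) (angle between any of salt, red_jar, mint_jar, glass's own z axis and vertical above 0.7 rad).
It fails at once if the matchbox or the lighter is moved by more than 30 mm (distance of any of matches, lighter from where it was at the start of the episode above 0.03 m).
It also fails if it takes over 120 s, if anything falls off the work surface, if the arm or the gripper's body presses on something with over 40 N, if the wrist force passes 120 N, or if a joint passes its speed limit or range.

## Working session

There is one attempt and no reset: what is moved stays moved. The work goes in short steps, Python scripts to look and compute and a tool call to move; the robot and the scene stay as the last step left them, time stands still between calls to the robot, and variables do not carry over. Pictures are saved under pics/ and viewed, at most 14 in all, crops included, and the job is handed in when it is done.

Besides the shell and the picture viewer there is one more tool, called after "Request:" by a JSON object that holds its "api" and its "payload". play_rows: Moves the arm, as the interface text tells. Its arguments: {"type":"object","properties":{"series":{"type":"array"}},"required":["series"]}

```bash
mkdir -p pics; ls; python3 - <<'E'
from plant import manip
import cv2
for n in ("scene","top"):
    f=manip.grab_frame(n); cv2.imwrite(f"pics/{n}0.png",f["frame"]); print(n,f["mtx"].round(1).tolist(),f["R"].round(4).tolist(),f["t"].round(4).tolist())
s=manip.state(); print(s)
E
```

```text
pics
scene [[365.2, 0.0, 319.5], [0.0, 365.2, 193.9], [0.0, 0.0, 1.0]] [[0.3942, -0.9189, 0.0133], [-0.5027, -0.2277, -0.834], [0.7694, 0.322, -0.5517]] [-0.2605, 0.3144, 0.4683]
top [[470.5, 0.0, 322.3], [0.0, 470.5, 194.8], [0.0, 0.0, 1.0]] [[-0.0228, -0.9997, -0.0114], [-0.9963, 0.0237, -0.0827], [0.083, 0.0095, -0.9965]] [-0.013, 0.5685, 1.2406]
{'time': 0.1, 'joint_pos': array([ 1.08602857e+00,  5.33398465e-02,  1.61414463e+00,  1.61672090e-05,
        1.47601614e+00, -1.19015305e-01]), 'joint_vel': array([ 0.00073861,  0.00103374, -0.00412849,  0.00151278, -0.0023687 ,
        0.00113061]), 'joint_efforts': array([ 6.41550760e-04, -3.94901454e+01, -3.71365607e+01, -1.40291763e-04,
        3.86935193e-03, -2.07029572e-06]), 'tool_pos': array([0.22327285, 0.5831564 , 0.23016279]), 'tool_rot': array([-2.91326651e-04,  1.81859262e-01,  9.83324107e-01, -9.08445230e-04]), 'contact_force': array([-0.04295701, -0.29832526, -0.24114534]), 'ft_torque': array([ 0.04026004,  0.05794632, -0.05739977]), 'grasp_force': 0.0, 'gripper_width': 1.000542273088088}
```

View pics/scene0.png

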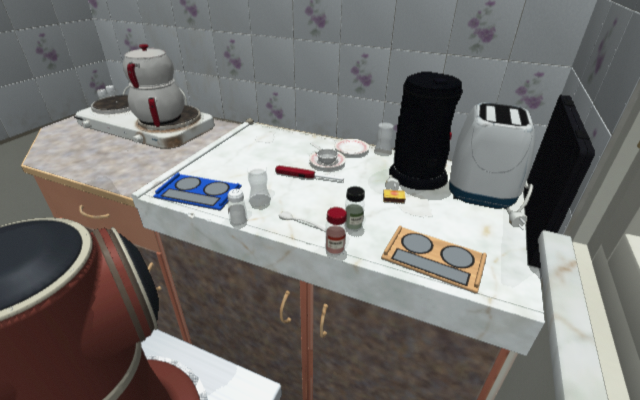

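View pics/top0.png

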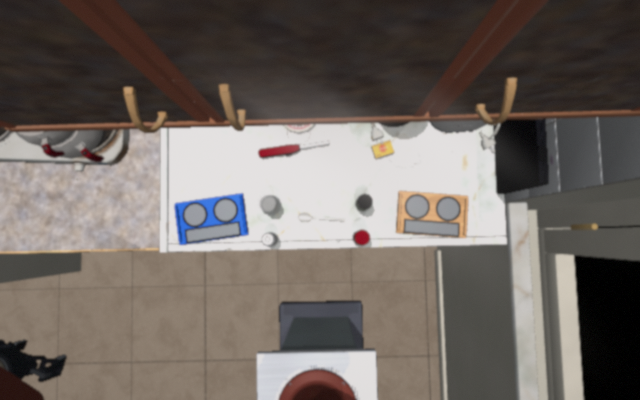

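```bash
cat > h.py <<'E'
from plant import manip
import cv2, numpy as np
def grab(n): return manip.grab_frame(n)
def ray(f,u,v,z):
    d=f["R"].T@np.linalg.solve(f["mtx"],[u,v,1.]); c=-f["R"].T@f["t"]
    return c+d*(z-c[2])/d[2]
def proj(f,X):
    p=f["mtx"]@(f["R"]@np.array(X,float)+f["t"]); return p[:2]/p[2]
def blobs(m,amin=15):
    n,l,s,c=cv2.connectedComponentsWithStats(m.astype(np.uint8),connectivity=4)
    return [(c[i].round(1).tolist(),s[i].tolist()) for i in range(1,n) if s[i][4]>=amin]
def zoom(f,x0,y0,x1,y1,k,name):
    cv2.imwrite("pics/"+name,cv2.resize(f["frame"][y0:y1,x0:x1],None,fx=k,fy=k,interpolation=cv2.INTER_CUBIC))
E
python3 - <<'E'
from h import *
f=grab("top"); g=f["frame"].astype(int); b,gr,r=g[...,0],g[...,1],g[...,2]
np.save("top0.npy",f["frame"])
zoom(f,165,180,325,255,5,"top_l.png"); zoom(f,320,180,480,255,5,"top_r.png")
sat=g.max(2)-g.min(2); mx=g.max(2)
roi=np.zeros(b.shape,bool); roi[185:250,170:480]=1
hsv=cv2.cvtColor(f["frame"],cv2.COLOR_BGR2HSV)
print("blue",blobs(roi&(b>r+60)))
print("wood",blobs(roi&(r>b+50)&(gr>b+15)))
print("grey",blobs(roi&(sat<40)&(mx<175)&(mx>70)))
print("red",blobs(roi&(r>gr+60)&(gr<70)))
print("black",blobs(roi&(mx<70)))
E
```

```text
blue [([209.7, 214.9], [175, 194, 73, 51, 1250])]
wood [([433.1, 210.1], [396, 191, 72, 47, 1148])]
grey [([364.6, 203.9], [355, 193, 18, 23, 258]), ([431.8, 217.2], [403, 195, 57, 43, 1731]), ([271.8, 206.7], [261, 196, 22, 23, 382]), ([225.1, 209.9], [214, 199, 23, 23, 414]), ([194.5, 214.4], [184, 203, 23, 24, 413]), ([212.4, 232.9], [186, 223, 54, 21, 766]), ([406.0, 246.9], [296, 231, 184, 19, 615]), ([274.3, 241.9], [268, 232, 12, 18, 126])]
red [([361.5, 237.4], [355, 231, 14, 14, 149])]
black [([362.2, 204.3], [358, 200, 10, 9, 57])]
```

View pics/top_l.png

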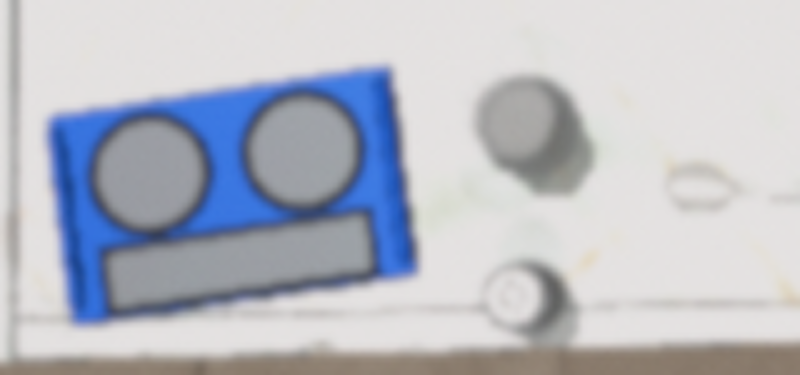

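View pics/top_r.png

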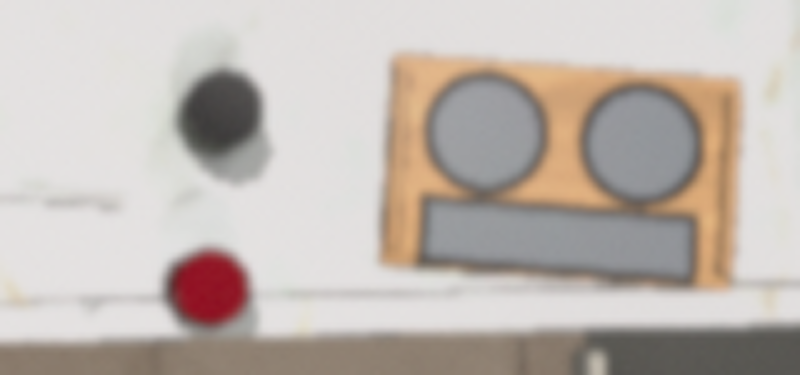

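```bash
python3 - <<'E'
from h import *
f=grab("top"); g=grab("scene")
px=lambda c,o:[(c[0]+.5)/5-.5+o,(c[1]+.5)/5-.5+180]
def tray(name,A,B,C):
    a,b,c=[ray(f,*p,.008) for p in (A,B,C)]
    d=(a-b); th=np.arctan2(-d[0],d[1]); R=np.array([[np.cos(th),-np.sin(th)],[np.sin(th),np.cos(th)]])
    o=(a+b)[:2]/2-R@[.018,0]
    print(name,"mats",a.round(4),b.round(4),"sep",np.linalg.norm(d).round(4),"yaw",np.degrees(th).round(2),"o",o.round(4),"long",c.round(4),"exp",(o+R@[-.0365,0]).round(4))
tray("blue",(194.5,214.4),(225.1,209.9),(212.4,232.9))
tray("wood",px((487,132),320),px((641,144),320),px((558,240),320))
for n,p,z in (("glass",px((519,120),165),.09),("salt",px((516,297),165),.08),("mint",px((222,110),320),.096),("red",[361.5,237.4],.096)):
    P=ray(f,*p,z); print(n,P.round(4),"scene px top",proj(g,P).round(1),"base",proj(g,[P[0],P[1],0]).round(1))
s1=ray(f,*px((665,185),165),.004); s2=ray(f,*px((122,204),320),.003); d=s1-s2; print("spoon",s1.round(4),s2.round(4),((s1+s2)/2).round(4),np.linalg.norm(d[:2]),np.degrees(np.arctan2(-d[0],d[1])), proj(g,s1),proj(g,s2))
zoom(g,220,160,380,260,5,"sc1.png")
E
```

```text
blue mats [0.5242 0.3226 0.008 ] [0.5345 0.2392 0.008 ] sep 0.0841 yaw 7.03 o [0.5115 0.2787] long [0.473 0.274 0.008] exp [0.4753 0.2742]
wood mats [ 0.5329 -0.2817  0.008 ] [ 0.5244 -0.3645  0.008 ] sep 0.0833 yaw -5.83 o [ 0.5107 -0.3213] long [ 0.4737 -0.3176  0.008 ] exp [ 0.4744 -0.3176]
glass [0.5434 0.1109 0.09  ] scene px top [257.9 169.1] base [260.8 200.2]
salt [0.4537 0.1148 0.08  ] scene px top [235.6 190.9] base [239.4 219.6]
mint [ 0.5423 -0.1318  0.096 ] scene px top [354.4 190. ] base [351.7 224.9]
red [ 0.4524 -0.1228  0.096 ] scene px top [335.6 211.4] base [333.9 247.9]
spoon [0.5119 0.0426 0.004 ] [ 0.4986 -0.0833  0.003 ] [ 0.5053 -0.0203  0.0035] 0.12654524113601087 -5.994134769788186 [278.58979306 212.26624007] [325.07528858 229.40993654]
```

View pics/sc1.png

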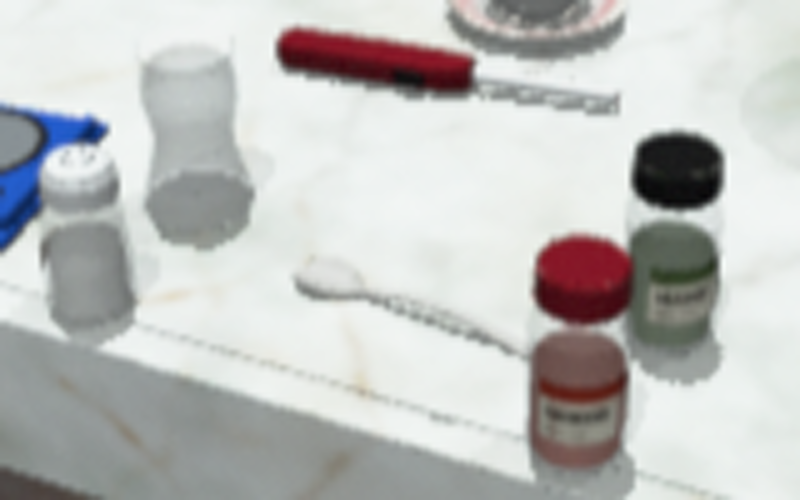

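Top and scene views agree to about a pixel: the trays' mat spacings measure 84.1 and 83.3 mm (nominal 84). The red cap is at scene (336,212), mint at (355,190), salt at (235,191) and the glass rim at (257,168). The spoon lies along y at about (0.505,-0.020), yaw -6°.

Request:
{"api": "play_rows", "payload": {"series": [[[0.017,-0.036,0,0,0,-7.5,1],[0.017,-0.036,0,0,0,-7.5,1],[0.017,-0.036,0,0,0,-7.5,1],[0.017,-0.036,0,0,0,-7.5,1],[0.017,-0.036,0,0,0,-7.5,1],[0.017,-0.036,0,0,0,-7.5,1],[0.017,-0.036,0,0,0,-7.5,1],[0.017,-0.036,0,0,0,-7.5,1],[0.017,-0.036,0,0,0,-7.5,1],[0.017,-0.036,0,0,0,-7.5,1]]]}}

```text
time: 1.25
tool_pos: [0.3939, 0.2221, 0.2314]
tool_rot: [0.0, 0.745, 0.667, 0.0]
contact_force: [1.0, 0.7, 0.1]
gripper_width: 0.999
grasp_force: 0.0
```

Request:
{"api": "play_rows", "payload": {"series": [[[0.016,-0.036,0,0,0,0,1],[0.016,-0.036,0,0,0,0,1],[0.016,-0.036,0,0,0,0,1],[0.016,-0.036,0,0,0,0,1],[0.016,-0.036,0,0,0,0,1],[0.016,-0.036,0,0,0,0,1],[0.015,-0.028,0,0,0,0,1],[0,0,0,0,0,0,0.6],[0,0,0,0,0,0,0.6]]]}}

```text
time: 2.15
tool_pos: [0.5044, -0.0206, 0.231]
tool_rot: [-0.0, 0.743, 0.669, -0.0]
contact_force: [1.1, -0.3, 0.2]
gripper_width: 0.695
grasp_force: 0.0
```

```bash
cat > st.py <<'E'
from h import *
from scipy.spatial.transform import Rotation as Ro
s=manip.state(); R=Ro.from_quat(s["tool_rot"],scalar_first=True).as_matrix()
print("t",s["time"],"p",s["tool_pos"].round(4),"close deg",np.degrees(np.arctan2(R[1,1],R[0,1])).round(1),"z",R[:,2].round(3),"g",round(s["gripper_width"],3),s["grasp_force"],"F",s["contact_force"].round(1),"q",s["joint_pos"].round(2))
E
python3 st.py
```

```text
t 2.15 p [ 0.5044 -0.0206  0.231 ] close deg -6.0 z [-0.001  0.001 -1.   ] g 0.695 0.0 F [ 1.1 -0.3  0.2] q [-0.19 -0.24  1.89  0.    1.5  -0.08]
```

Request:
{"api": "play_rows", "payload": {"series": [[[0,0,-0.045,0,0,0,0.5],[0,0,-0.045,0,0,0,0.5],[0,0,-0.045,0,0,0,0.5],[0,0,-0.045,0,0,0,0.5],[0,0,-0.03,0,0,0,0.5],[0,0,-0.016,0,0,0,0.5],[0,0,0,0,0,0,0.5]]]}}

```text
time: 2.85
tool_pos: [0.5014, -0.0186, 0.0023]
tool_rot: [-0.003, 0.742, 0.67, -0.002]
contact_force: [-0.2, -0.2, -0.3]
gripper_width: 0.501
grasp_force: 0.0
```

Request:
{"api": "play_rows", "payload": {"series": [[[0,0,0,0,0,0,0],[0,0,0,0,0,0,0],[0,0,0,0,0,0,0],[0,0,0,0,0,0,0],[0,0,0,0,0,0,0],[0,0,0,0,0,0,0],[0,0,0,0,0,0,0],[0,0,0,0,0,0,0]]]}}

```text
time: 3.65
tool_pos: [0.5073, -0.0205, 0.0089]
tool_rot: [0.002, 0.743, 0.669, 0.002]
contact_force: [-0.9, 1.1, 7.4]
gripper_width: 0.003
grasp_force: 3.5
```

Request:
{"api": "play_rows", "payload": {"series": [[[0,0,0.03,0,0,0,0],[0,0,0.04,0,0,0,0],[0,0,0,0,0,0,0]]]}}

```text
time: 3.95
tool_pos: [0.51, -0.0212, 0.0834]
tool_rot: [0.006, 0.743, 0.669, 0.004]
contact_force: [0.7, 0.0, 0.1]
gripper_width: -0.004
grasp_force: 0.0
```

```bash
python3 st.py; python3 - <<'E'
from h import *
g=grab("scene"); zoom(g,240,130,400,250,5,"sc2.png")
E
```

```text
t 3.95 p [ 0.51   -0.0212  0.0834] close deg -5.9 z [ 0.014 -0.003 -1.   ] g -0.004 0.0 F [0.7 0.  0.1] q [-0.19 -0.09  2.01  0.    1.2  -0.08]
```

View pics/sc2.png

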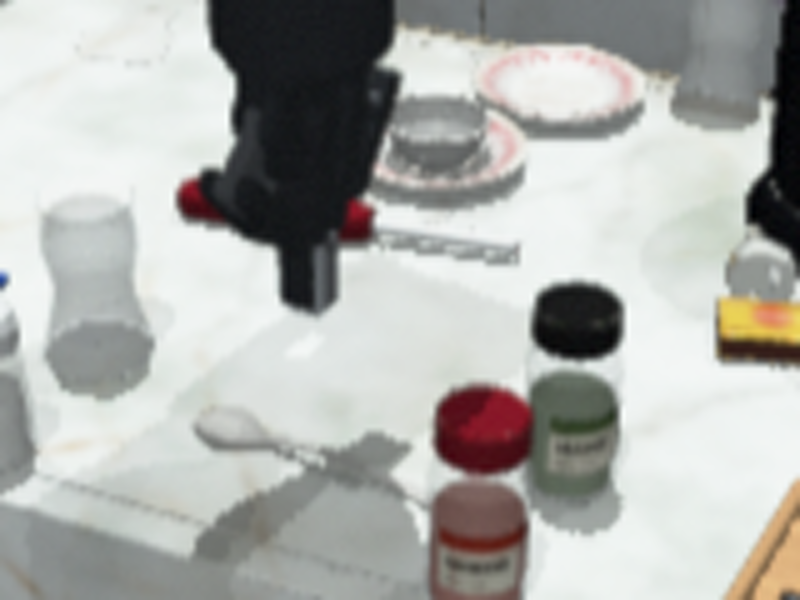

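The close missed: the fingers came up to z 0.009 under 7 N, so they slipped over the handle. The spoon is unmoved (bowl end at about (279,213)), so I'll retry lower with the fingers pre-closed.

Request:
{"api": "play_rows", "payload": {"series": [[[0,0,0,0,0,0,0.3],[0,0,0,0,0,0,0.3],[0,0,0,0,0,0,0.3],[0,0,-0.04,0,0,0,0.3],[0,0,-0.026,0,0,0,0.3],[0,0,-0.008,0,0,0,0.3],[0,0,-0.002,0,0,0,0.3],[0,0,0,0,0,0,0.3]]]}}

```text
time: 4.8
tool_pos: [0.5037, -0.0201, -0.0002]
tool_rot: [-0.001, 0.743, 0.669, -0.001]
contact_force: [-4.2, 0.7, 7.6]
gripper_width: 0.303
grasp_force: 3.5
```

```bash
python3 st.py
```

```text
t 4.8 p [ 5.037e-01 -2.010e-02 -2.000e-04] close deg -5.9 z [-0.004  0.001 -1.   ] g 0.303 3.5368597152410075 F [-4.2  0.7  7.6] q [-0.19  0.04  2.05 -0.    1.06 -0.08]
```

Request:
{"api": "play_rows", "payload": {"series": [[[0,0,0,0,0,0,0.15],[0,0,0,0,0,0,0],[0,0,0,0,0,0,0],[0,0,0,0,0,0,0],[0,0,0,0,0,0,0],[0,0,0,0,0,0,0]]]}}

```text
time: 5.4
tool_pos: [0.5054, -0.0205, 0.0004]
tool_rot: [0.0, 0.743, 0.669, 0.0]
contact_force: [-1.1, 0.5, 6.0]
gripper_width: 0.194
grasp_force: 58.7
```

```bash
python3 st.py
```

```text
t 5.4 p [ 5.054e-01 -2.050e-02  4.000e-04] close deg -6.0 z [ 0.001 -0.    -1.   ] g 0.194 58.65707401888358 F [-1.1  0.5  6. ] q [-0.19  0.04  2.05  0.    1.05 -0.08]
```

Request:
{"api": "play_rows", "payload": {"series": [[[0,0,0.02,0,0,0,0],[0,0,0.04,0,0,0,0],[0,0,0.045,0,0,0,0],[0,0,0.045,0,0,0,0],[0,0.01,0,0,0,0,0],[-0.003,0.03,0,0,0,1.625,0],[-0.004,0.037,0,0,0,1.625,0],[-0.004,0.037,0,0,0,1.625,0],[-0.004,0.037,0,0,0,1.625,0],[-0.004,0.037,0,0,0,1.625,0]]]}}

```text
time: 6.4
tool_pos: [0.4846, 0.1691, 0.1483]
tool_rot: [-0.0, 0.693, 0.721, -0.001]
contact_force: [0.7, -0.3, -0.8]
gripper_width: 0.198
grasp_force: 58.5
```

Request:
{"api": "play_rows", "payload": {"series": [[[-0.004,0.037,0,0,0,1.625,0],[-0.004,0.037,0,0,0,1.625,0],[-0.003,0.032,0,0,0,1.625,0],[0,0,0,0,0,0,0],[0,0,-0.04,0,0,0,0],[0,0,-0.04,0,0,0,0],[0,0,-0.03,0,0,0,0],[0,0,0,0,0,0,0]]]}}

```text
time: 7.2
tool_pos: [0.4699, 0.2711, 0.0332]
tool_rot: [-0.003, 0.663, 0.749, -0.006]
contact_force: [-0.3, -0.5, -0.8]
gripper_width: 0.191
grasp_force: 58.5
```

```bash
python3 st.py; python3 - <<'E'
from h import *
g=grab("scene"); zoom(g,130,120,290,230,5,"sc3.png")
E
```

```text
t 7.2 p [0.4699 0.2711 0.0332] close deg 7.0 z [-0.011 -0.005 -1.   ] g 0.191 58.53327585886291 F [-0.3 -0.5 -0.8] q [ 0.39  0.08  1.94 -0.    1.14  0.26]
```

View pics/sc3.png

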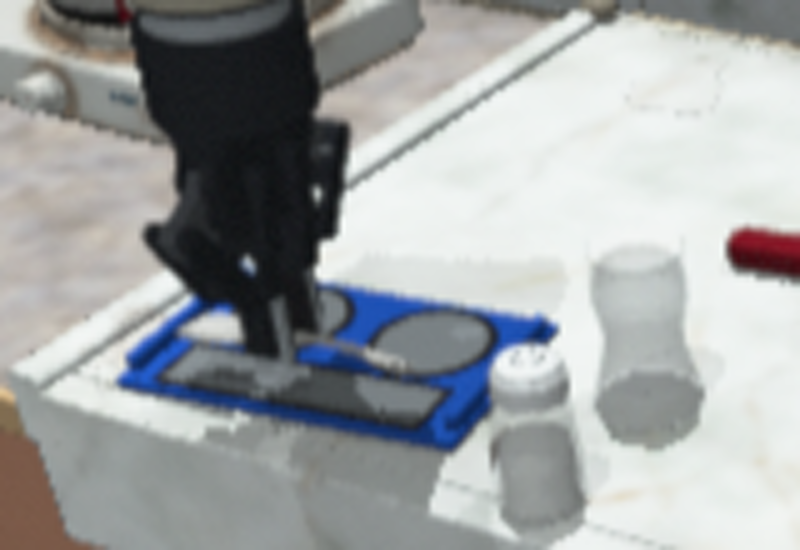

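The spoon is held along the tray, just above the long mat. Next I lower it and release.

Request:
{"api": "play_rows", "payload": {"series": [[[0,0,-0.015,0,0,0,0],[0,0,-0.01,0,0,0,0],[0,0,-0.004,0,0,0,0],[0,0,0,0,0,0,0],[0,0,0,0,0,0,0],[0,0,0,0,0,0,0.35],[0,0,0,0,0,0,0.35],[0,0,0,0,0,0,0.35],[0,0,0.02,0,0,0,0.35],[0,0,0.04,0,0,0,0.35]]]}}

```text
time: 8.25
tool_pos: [0.4716, 0.2724, 0.0673]
tool_rot: [-0.002, 0.662, 0.749, -0.004]
contact_force: [0.1, -0.1, 0.4]
gripper_width: 0.352
grasp_force: 0.0
```

```bash
python3 st.py
```

```text
t 8.25 p [0.4716 0.2724 0.0673] close deg 7.0 z [-0.008 -0.003 -1.   ] g 0.352 0.0 F [ 0.1 -0.1  0.4] q [ 0.39  0.03  1.93 -0.    1.19  0.26]
```

Request:
{"api": "play_rows", "payload": {"series": [[[0,0,0.045,0,0,0,0.6],[0,0,0.045,0,0,0,0.8],[0,0,0.04,0,0,0,0.9],[0.006,-0.037,0,0,0,8,0.9],[0.006,-0.037,0,0,0,8,0.9],[0.006,-0.037,0,0,0,8,0.9],[0.006,-0.037,0,0,0,8,0.9],[0.006,-0.037,0,0,0,8,0.9],[0.006,-0.037,0,0,0,8,0.9],[0.006,-0.037,0,0,0,8,0.9]]]}}

```text
time: 9.25
tool_pos: [0.5166, 0.0132, 0.2006]
tool_rot: [0.0, 0.23, 0.973, 0.0]
contact_force: [-0.3, 0.2, -0.0]
gripper_width: 0.898
grasp_force: 0.0
```

Request:
{"api": "play_rows", "payload": {"series": [[[0.006,-0.037,0,0,0,8,0.9],[0.006,-0.037,0,0,0,8,0.9],[0.006,-0.037,0,0,0,8,0.9],[0.007,-0.036,0,0,0,3,0.9],[0,0,0,0,0,0,0.9],[0,0,0,0,0,0,0.9]]]}}

```text
time: 9.85
tool_pos: [0.5414, -0.1328, 0.2002]
tool_rot: [-0.0, 0.001, 1.0, 0.0]
contact_force: [-0.8, 0.3, -0.2]
gripper_width: 0.9
grasp_force: 0.0
```

```bash
python3 st.py; python3 - <<'E'
from h import *
g=grab("top"); zoom(g,165,180,325,255,5,"top2.png")
E
```

```text
t 9.85 p [ 0.5414 -0.1328  0.2002] close deg 89.9 z [-0.     0.001 -1.   ] g 0.9 0.0 F [-0.8  0.3 -0.2] q [-0.37 -0.09  1.8   0.    1.43 -1.94]
```

View pics/top2.png

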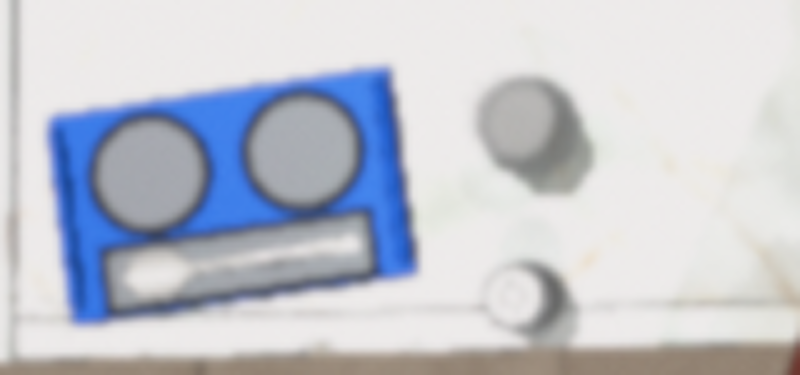

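The spoon lies centred on the long mat (crop x 118–362, mat 105–375). Next is the mint jar.

Request:
{"api": "play_rows", "payload": {"series": [[[0,0,-0.045,0,0,0,0.9],[0,0,-0.045,0,0,0,0.9],[0,0,-0.04,0,0,0,0.9],[0,0,-0.03,0,0,0,0.9],[0,0,0,0,0,0,0.9],[0,0,0,0,0,0,0.6],[0,0,0,0,0,0,0.4],[0,0,0,0,0,0,0.4],[0,0,0,0,0,0,0.3],[0,0,0,0,0,0,0.3]]]}}

```text
time: 10.9
tool_pos: [0.5438, -0.1332, 0.0436]
tool_rot: [0.003, -0.0, 1.0, -0.001]
contact_force: [-0.7, 0.2, 6.5]
gripper_width: 0.479
grasp_force: 60.5
```

Request:
{"api": "play_rows", "payload": {"series": [[[0,0,0,0,0,0,0],[0,0,0,0,0,0,0],[0,0,0,0,0,0,0],[0,0,0.01,0,0,0,0],[0,0,0.02,0,0,0,0]]]}}

```text
time: 11.4
tool_pos: [0.5401, -0.1318, 0.0695]
tool_rot: [-0.002, -0.0, 1.0, 0.001]
contact_force: [-0.4, -0.4, -2.1]
gripper_width: 0.476
grasp_force: 60.8
```

```bash
python3 st.py
```

```text
t 11.4 p [ 0.5401 -0.1318  0.0695] close deg 90.0 z [-0.003  0.001 -1.   ] g 0.476 60.81769828131655 F [-0.4 -0.4 -2.1] q [-0.37  0.05  1.9   0.    1.19 -1.94]
```

Request:
{"api": "play_rows", "payload": {"series": [[[0,0,0.04,0,0,0,0],[0,0,0.045,0,0,0,0],[0,0.01,0.035,0,0,0,0],[-0.0015,0.025,0,0,0,0.7,0],[-0.0015,0.04,0,0,0,0.7,0],[-0.0015,0.04,0,0,0,0.7,0],[-0.0015,0.04,0,0,0,0.7,0],[-0.0015,0.04,0,0,0,0.7,0],[-0.0015,0.04,0,0,0,0.7,0],[-0.0015,0.04,0,0,0,0.7,0]]]}}

```text
time: 12.4
tool_pos: [0.5305, 0.1442, 0.191]
tool_rot: [0.0, -0.043, 0.999, 0.0]
contact_force: [1.3, 0.1, -1.6]
gripper_width: 0.478
grasp_force: 60.9
```

Request:
{"api": "play_rows", "payload": {"series": [[[-0.0015,0.04,0,0,0,0.7,0],[-0.0015,0.04,0,0,0,0.7,0],[-0.0015,0.04,0,0,0,0.7,0],[-0.0015,0.035,0,0,0,0,0],[-0.0015,0.025,0,0,0,0,0],[0,0,0,0,0,0,0],[0,0,-0.045,0,0,0,0],[0,0,-0.04,0,0,0,0],[0,0,-0.03,0,0,0,0],[0,0,0,0,0,0,0]]]}}

```text
time: 13.4
tool_pos: [0.5195, 0.3199, 0.0696]
tool_rot: [-0.005, -0.061, 0.998, -0.002]
contact_force: [-0.7, -0.1, -2.6]
gripper_width: 0.48
grasp_force: 61.0
```

```bash
python3 st.py
```

```text
t 13.4 p [0.5195 0.3199 0.0696] close deg 97.0 z [-0.01  -0.005 -1.   ] g 0.48 61.00454793791869 F [-0.7 -0.1 -2.6] q [ 0.43  0.17  1.76 -0.    1.21 -1.26]
```

Request:
{"api": "play_rows", "payload": {"series": [[[0,0,-0.014,0,0,0,0],[0,0,-0.008,0,0,0,0],[0,0,-0.004,0,0,0,0],[0,0,0,0,0,0,0],[0,0,0,0,0,0,0],[0,0,0,0,0,0,0]]]}}

```text
time: 14.0
tool_pos: [0.5251, 0.323, 0.0517]
tool_rot: [0.002, -0.061, 0.998, 0.0]
contact_force: [0.7, -2.6, 6.4]
gripper_width: 0.479
grasp_force: 61.8
```

```bash
python3 st.py
```

```text
t 14.0 p [0.5251 0.323  0.0517] close deg 97.1 z [ 0.004  0.001 -1.   ] g 0.479 61.78574707606458 F [ 0.7 -2.6  6.4] q [ 0.43  0.2   1.77 -0.    1.17 -1.26]
```

Request:
{"api": "play_rows", "payload": {"series": [[[0,0,0,0,0,0,0.68],[0,0,0,0,0,0,0.68],[0,0,0,0,0,0,0.68],[0,0,0.03,0,0,0,0.68],[0,0,0.04,0,0,0,0.68],[0,0,0.04,0,0,0,0.8],[0,0,0.04,0,0,0,0.96],[0.0035,-0.03,0,0,0,-1,0.96],[0.003,-0.03,0,0,0,-1,0.96],[0.003,-0.03,0,0,0,-1,0.96]]]}}

```text
time: 15.0
tool_pos: [0.533, 0.232, 0.1996]
tool_rot: [0.0, -0.035, 0.999, 0.0]
contact_force: [0.5, 1.1, -0.1]
gripper_width: 0.961
grasp_force: 0.0
```

Request:
{"api": "play_rows", "payload": {"series": [[[0.003,-0.03,0,0,0,-1,0.96],[0.003,-0.03,0,0,0,-1,0.96],[0.003,-0.03,0,0,0,-1,0.96],[0.003,-0.0285,0,0,0,-1,0.96],[0,0,0,0,0,0,0.96],[0,0,0,0,0,0,0.96],[0,0,-0.04,0,0,0,0.96],[0,0,-0.04,0,0,0,0.96],[0,0,0,0,0,0,0.96]]]}}

```text
time: 15.9
tool_pos: [0.5401, 0.115, 0.1127]
tool_rot: [-0.006, -0.001, 1.0, -0.0]
contact_force: [-1.2, 0.0, -1.7]
gripper_width: 0.956
grasp_force: 0.0
```

```bash
python3 st.py; python3 - <<'E'
from h import *
g=grab("scene"); zoom(g,140,110,300,230,5,"sc4.png")
print(proj(g,manip.state()["tool_pos"]))
E
```

```text
t 15.9 p [0.5401 0.115  0.1127] close deg 90.1 z [-0.013 -0.001 -1.   ] g 0.956 0.0 F [-1.2  0.  -1.7] q [ 0.07 -0.01  1.88  0.    1.28 -1.5 ]
[255.28978445 159.27524215]
```

View pics/sc4.png

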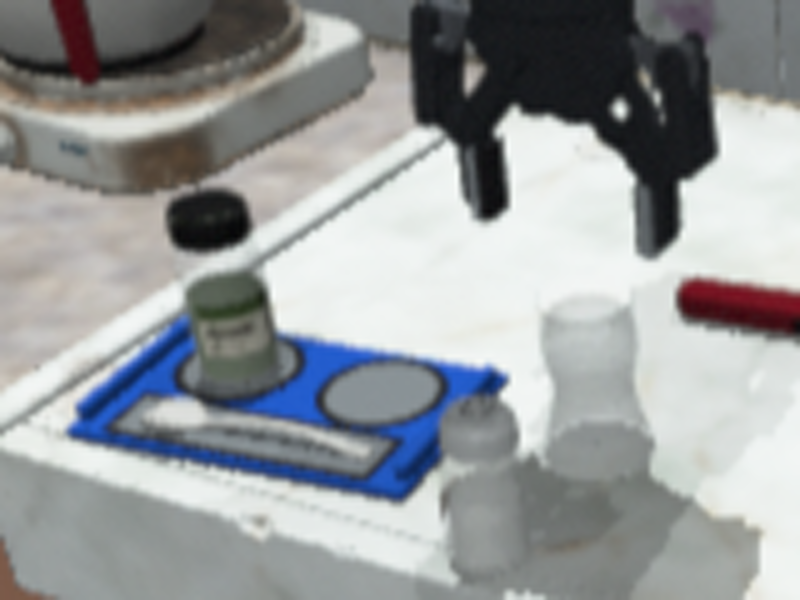

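The mint jar is upright on its mat and the fingers straddle the glass (rim at crop (588,300)). Next I descend and grip it.

Request:
{"api": "play_rows", "payload": {"series": [[[0,0,-0.035,0,0,0,0.96],[0,0,-0.03,0,0,0,0.96],[0,0,-0.022,0,0,0,0.96],[0,0,0,0,0,0,0.96],[0,0,0,0,0,0,0.8],[0,0,0,0,0,0,0.65],[0,0,0,0,0,0,0.5],[0,0,0,0,0,0,0.4],[0,0,0,0,0,0,0.2],[0,0,0,0,0,0,0]]]}}

```text
time: 16.95
tool_pos: [0.5477, 0.1145, 0.0359]
tool_rot: [0.003, -0.0, 1.0, 0.0]
contact_force: [-0.8, 1.2, 6.4]
gripper_width: 0.574
grasp_force: 62.8
```

Request:
{"api": "play_rows", "payload": {"series": [[[0,0,0,0,0,0,0],[0,0,0,0,0,0,0],[0,0,0.01,0,0,0,0],[0,0,0.02,0,0,0,0]]]}}

```text
time: 17.35
tool_pos: [0.5437, 0.114, 0.0619]
tool_rot: [-0.002, -0.0, 1.0, -0.0]
contact_force: [-0.3, -0.3, -1.5]
gripper_width: 0.574
grasp_force: 62.2
```

```bash
python3 st.py; python3 - <<'E'
from h import *
g=grab("scene"); zoom(g,140,110,300,230,5,"sc5.png")
E
```

```text
t 17.35 p [0.5437 0.114  0.0619] close deg 90.0 z [-0.003 -0.    -1.   ] g 0.574 62.2100511896565 F [-0.3 -0.3 -1.5] q [ 0.07  0.06  1.91 -0.    1.18 -1.5 ]
```

View pics/sc5.png

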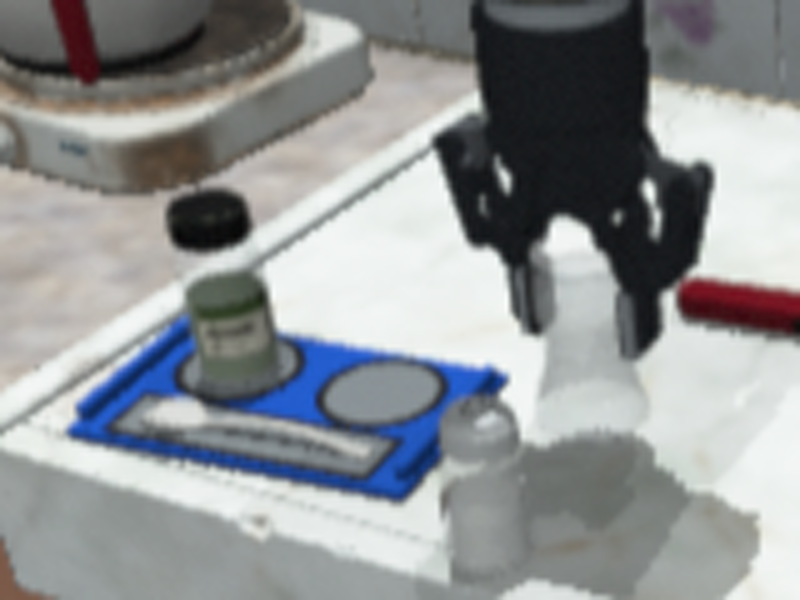

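The glass is held upright and lifted clear.

Request:
{"api": "play_rows", "payload": {"series": [[[0,0,0.03,0,0,0,0],[-0.0025,0.025,0,0,0,1.5,0],[-0.0025,0.03,0,0,0,1.5,0],[-0.0025,0.03,0,0,0,2,0],[-0.0035,0.0397,0,0,0,2,0],[0,0,0,0,0,0,0],[0,0,-0.03,0,0,0,0],[0,0,-0.014,0,0,0,0],[0,0,-0.007,0,0,0,0],[0,0,0,0,0,0,0]]]}}

```text
time: 18.4
tool_pos: [0.5343, 0.2385, 0.0439]
tool_rot: [-0.001, -0.061, 0.998, -0.0]
contact_force: [-7.4, -1.5, 12.5]
gripper_width: 0.572
grasp_force: 64.5
```

Request:
{"api": "play_rows", "payload": {"series": [[[0,0,0,0,0,0,0],[0,0,0,0,0,0,0]]]}}

```text
time: 18.6
tool_pos: [0.5344, 0.2386, 0.0439]
tool_rot: [-0.0, -0.061, 0.998, 0.0]
contact_force: [-7.2, -1.2, 11.4]
gripper_width: 0.571
grasp_force: 64.5
```

```bash
python3 st.py
```

```text
t 18.6 p [0.5344 0.2386 0.0439] close deg 97.0 z [-0.001  0.    -1.   ] g 0.571 64.53695233154576 F [-7.2 -1.2 11.4] q [ 0.29  0.15  1.84  0.    1.15 -1.4 ]
```

Request:
{"api": "play_rows", "payload": {"series": [[[0,0,0.001,0,0,0,0],[0,0,0,0,0,0,0.7],[0,0,0,0,0,0,0.85],[0,0,0,0,0,0,0.86],[0,0,0,0,0,0,0.86],[0,0,0.03,0,0,0,0.86],[0,0,0.04,0,0,0,0.86],[0,0,0.04,0,0,0,0.9],[0,0,0.039,0,0,0,0.9],[-0.014,-0.0225,0,0,0,-1,0.9]]]}}

```text
time: 19.6
tool_pos: [0.5244, 0.2184, 0.1993]
tool_rot: [0.007, -0.053, 0.999, 0.002]
contact_force: [0.8, 0.0, 0.6]
gripper_width: 0.899
grasp_force: 0.0
```

Request:
{"api": "play_rows", "payload": {"series": [[[-0.022,-0.034,0,0,0,-2,0.9],[-0.022,-0.034,0,0,0,-2,0.9],[-0.023,-0.034,0,0,0,-2,0.9],[0,0,0,0,0,0,0.9],[0,0,0,0,0,0,0.9]]]}}

```text
time: 20.1
tool_pos: [0.4529, 0.1139, 0.1914]
tool_rot: [0.0, 0.0, 1.0, 0.0]
contact_force: [0.1, -0.0, 0.1]
gripper_width: 0.902
grasp_force: 0.0
```

```bash
python3 st.py; python3 - <<'E'
from h import *
g=grab("scene"); zoom(g,140,110,300,230,5,"sc6.png")
E
```

```text
t 20.1 p [0.4529 0.1139 0.1914] close deg 90.0 z [ 0.001  0.    -1.   ] g 0.902 0.0 F [ 0.1 -0.   0.1] q [ 0.09 -0.31  2.01  0.    1.44 -1.48]
```

View pics/sc6.png

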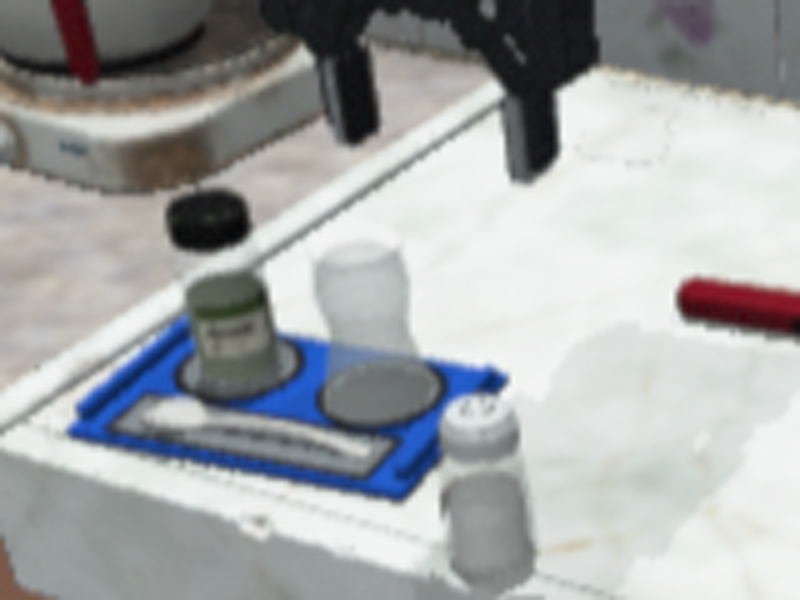

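The glass stands on the near mat. Next is the salt shaker.

Request:
{"api": "play_rows", "payload": {"series": [[[0,0,-0.045,0,0,0,0.9],[0,0,-0.045,0,0,0,0.9],[0,0,-0.045,0,0,0,0.9],[0,0,-0.032,0,0,0,0.9],[0,0,0,0,0,0,0.9],[0,0,0,0,0,0,0.7],[0,0,0,0,0,0,0.5],[0,0,0,0,0,0,0.35],[0,0,0,0,0,0,0.2],[0,0,0,0,0,0,0]]]}}

```text
time: 21.15
tool_pos: [0.4556, 0.1149, 0.0275]
tool_rot: [0.003, -0.0, 1.0, 0.001]
contact_force: [-0.5, 0.5, 6.5]
gripper_width: 0.412
grasp_force: 59.7
```

Request:
{"api": "play_rows", "payload": {"series": [[[0,0,0,0,0,0,0],[0,0,0,0,0,0,0],[0,0,0.02,0,0,0,0],[0,0,0.04,0,0,0,0],[0,0,0.04,0,0,0,0],[0,0,0.04,0,0,0,0],[0,0,0.026,0,0,0,0]]]}}

```text
time: 21.85
tool_pos: [0.4546, 0.1145, 0.1955]
tool_rot: [0.004, -0.0, 1.0, 0.0]
contact_force: [-0.2, -0.6, -1.8]
gripper_width: 0.409
grasp_force: 60.4
```

```bash
python3 st.py
```

```text
t 21.85 p [0.4546 0.1145 0.1955] close deg 90.0 z [ 0.007  0.001 -1.   ] g 0.409 60.358508387580514 F [-0.2 -0.6 -1.8] q [ 0.09 -0.32  2.01 -0.    1.44 -1.48]
```

Request:
{"api": "play_rows", "payload": {"series": [[[0.003,-0.02,0,0,0,0,0],[0.006,-0.04,0,0,0,-0.6,0],[0.006,-0.04,0,0,0,-0.6,0],[0.006,-0.04,0,0,0,-0.6,0],[0.006,-0.04,0,0,0,-0.6,0],[0.006,-0.04,0,0,0,-0.6,0],[0.006,-0.04,0,0,0,-0.6,0],[0.006,-0.04,0,0,0,-0.6,0],[0.006,-0.04,0,0,0,-0.6,0],[0.006,-0.04,0,0,0,-0.6,0]]]}}

```text
time: 22.85
tool_pos: [0.5104, -0.2677, 0.1918]
tool_rot: [0.001, 0.047, 0.999, -0.001]
contact_force: [0.4, -0.1, -1.5]
gripper_width: 0.411
grasp_force: 60.3
```

Request:
{"api": "play_rows", "payload": {"series": [[[0.006,-0.04,0,0,0,-0.6,0],[0.006,-0.04,0,0,0,0,0],[0.002,-0.0195,0,0,0,0,0],[0,0,0,0,0,0,0],[0,0,-0.045,0,0,0,0],[0,0,-0.045,0,0,0,0],[0,0,-0.04,0,0,0,0],[0,0,0,0,0,0,0],[0,0,0,0,0,0,0]]]}}

```text
time: 23.75
tool_pos: [0.5241, -0.3645, 0.061]
tool_rot: [-0.0, 0.052, 0.999, 0.0]
contact_force: [-0.4, -1.2, 0.3]
gripper_width: 0.412
grasp_force: 60.4
```

```bash
python3 st.py
```

```text
t 23.75 p [ 0.5241 -0.3645  0.061 ] close deg 84.1 z [-0.  0. -1.] g 0.412 60.41283827740699 F [-0.4 -1.2  0.3] q [-0.72  0.24  1.7   0.    1.2  -2.19]
```

Request:
{"api": "play_rows", "payload": {"series": [[[0,0,-0.015,0,0,0,0],[0,0,-0.008,0,0,0,0],[0,0,-0.004,0,0,0,0],[0,0,0,0,0,0,0],[0,0,0,0,0,0,0.5],[0,0,0,0,0,0,0.66],[0,0,0,0,0,0,0.66],[0,0,0.03,0,0,0,0.66],[0,0,0.04,0,0,0,0.66],[0,0,0.045,0,0,0,0.7]]]}}

```text
time: 24.75
tool_pos: [0.5231, -0.3644, 0.1478]
tool_rot: [-0.001, 0.052, 0.999, 0.001]
contact_force: [0.9, -1.1, 0.5]
gripper_width: 0.702
grasp_force: 0.0
```

Request:
{"api": "play_rows", "payload": {"series": [[[0,0,0.043,0,0,0,0.9],[-0.006,0.0217,0,0,0,1,0.9],[-0.011,0.036,0,0,0,1,0.9],[-0.011,0.037,0,0,0,1,0.9],[-0.011,0.037,0,0,0,1,0.9],[-0.011,0.037,0,0,0,1,0.9],[-0.011,0.037,0,0,0,1,0.9],[-0.011,0.036,0,0,0,0,0.9],[0,0,0,0,0,0,0.9],[0,0,0,0,0,0,0.9]]]}}

```text
time: 25.75
tool_pos: [0.4521, -0.123, 0.1915]
tool_rot: [0.0, -0.001, 1.0, -0.0]
contact_force: [0.4, -0.3, -0.2]
gripper_width: 0.899
grasp_force: 0.0
```

```bash
python3 st.py; python3 - <<'E'
from h import *
g=grab("scene"); zoom(g,310,120,510,300,4,"sc7.png")
E
```

```text
t 25.75 p [ 0.4521 -0.123   0.1915] close deg 90.1 z [ 0.001 -0.001 -1.   ] g 0.899 0.0 F [ 0.4 -0.3 -0.2] q [-0.42 -0.31  2.01 -0.    1.44 -2.  ]
```

View pics/sc7.png

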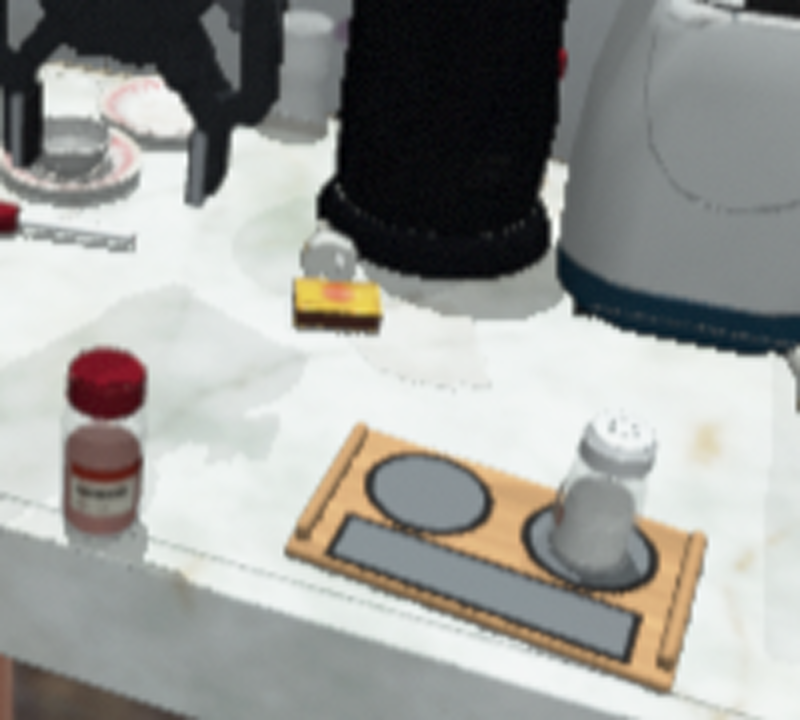

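The salt is upright and centred on the far mat (crop (593,545)). Next is the red jar.

Request:
{"api": "play_rows", "payload": {"series": [[[0,0,-0.045,0,0,0,0.9],[0,0,-0.045,0,0,0,0.9],[0,0,-0.04,0,0,0,0.9],[0,0,-0.021,0,0,0,0.9],[0,0,0,0,0,0,0.9],[0,0,0,0,0,0,0.7],[0,0,0,0,0,0,0.5],[0,0,0,0,0,0,0.35],[0,0,0,0,0,0,0.2],[0,0,0,0,0,0,0]]]}}

```text
time: 26.8
tool_pos: [0.454, -0.1246, 0.0429]
tool_rot: [0.002, -0.0, 1.0, -0.001]
contact_force: [-0.2, -1.7, 6.9]
gripper_width: 0.475
grasp_force: 61.1
```

Request:
{"api": "play_rows", "payload": {"series": [[[0,0,0,0,0,0,0],[0,0,0.02,0,0,0,0],[0,0,0.04,0,0,0,0],[0,0,0.04,0,0,0,0],[0.009,-0.0169,0,0,0,-1,0],[0.018,-0.0355,0,0,0,-1,0],[0.018,-0.0355,0,0,0,-1,0],[0.018,-0.0355,0,0,0,-1,0],[0.018,-0.0355,0,0,0,-2,0],[0,0,0,0,0,0,0]]]}}

```text
time: 27.8
tool_pos: [0.5343, -0.2861, 0.1404]
tool_rot: [0.001, 0.054, 0.999, -0.001]
contact_force: [0.1, 0.9, -1.5]
gripper_width: 0.477
grasp_force: 61.0
```

Request:
{"api": "play_rows", "payload": {"series": [[[0,0,-0.04,0,0,0,0],[0,0,-0.03,0,0,0,0],[0,0,-0.012,0,0,0,0],[0,0,-0.005,0,0,0,0],[0,0,-0.004,0,0,0,0],[0,0,0,0,0,0,0],[0,0,0,0,0,0,0]]]}}

```text
time: 28.5
tool_pos: [0.5342, -0.283, 0.0512]
tool_rot: [0.001, 0.052, 0.999, -0.001]
contact_force: [0.5, -0.1, -1.2]
gripper_width: 0.476
grasp_force: 61.0
```

```bash
python3 st.py
```

```text
t 28.5 p [ 0.5342 -0.283   0.0512] close deg 84.1 z [ 0.003 -0.002 -1.   ] g 0.476 61.03966986062005 F [ 0.5 -0.1 -1.2] q [-0.61  0.18  1.8  -0.    1.16 -2.08]
```

Request:
{"api": "play_rows", "payload": {"series": [[[0,0,-0.002,0,0,0,0],[0,0,-0.001,0,0,0,0],[0,0,0,0,0,0,0],[0,0,0,0,0,0,0.5],[0,0,0,0,0,0,0.66],[0,0,0,0,0,0,0.66],[0,0,0.03,0,0,0,0.66],[0,0,0.04,0,0,0,0.66],[0,0,0.045,0,0,0,0.66],[0,0,0.04,0,0,0,0.66]]]}}

```text
time: 29.5
tool_pos: [0.533, -0.2823, 0.203]
tool_rot: [0.0, 0.052, 0.999, -0.0]
contact_force: [0.1, -0.9, 0.1]
gripper_width: 0.66
grasp_force: 0.0
```

Request:
{"api": "play_rows", "payload": {"series": [[[-0.02,0.04,0,0,0,0,0.66],[-0.02,0.04,0,0,0,0,0.66],[-0.02,0.04,0,0,0,0,0.66],[-0.02,0.04,0,0,0,0,0.66],[-0.02,0.04,0,0,0,0,0.66],[0,0.04,0,0,0,0,0.66],[0,0,0,0,0,0,0.66],[0,0,0,0,0,0,0.66]]]}}

```text
time: 30.3
tool_pos: [0.433, -0.0419, 0.2012]
tool_rot: [0.0, 0.051, 0.999, -0.0]
contact_force: [-0.5, -0.7, 0.6]
gripper_width: 0.664
grasp_force: 0.0
```

```bash
python3 st.py; python3 - <<'E'
from h import *
f=grab("top"); g=grab("scene"); F=f["frame"]
a=[cv2.resize(x,(800,300),interpolation=cv2.INTER_CUBIC) for x in (F[190:250,165:325],F[190:250,325:485])]
cv2.imwrite("pics/fin.png",np.vstack(a)[:600])
# predicted cap-centre pixels for perfect placements, in crop coords
for n,X,o in (("mint",[.5242,.3226,.104],165),("glassrim",[.5345,.2392,.098],165),("glassbase",[.5345,.2392,.008],165),("salt",[.5244,-.3645,.088],325),("red",[.5329,-.2817,.104],325)):
    p=proj(f,X); print(n,((p-[o,190])*5+2).round(0), proj(g,X).round(1))
E
```

```text
t 30.3 p [ 0.433  -0.0419  0.2012] close deg 84.2 z [ 0.    -0.001 -1.   ] g 0.664 0.0 F [-0.5 -0.7  0.6] q [-0.27 -0.41  2.07 -0.    1.48 -1.74]
mint [ 96. 116.] [180.7 150.4]
glassrim [264.  92.] [210.9 157.2]
glassbase [302. 102.] [216.1 187.9]
salt [656.  86.] [465.6 225.1]
red [498.  71.] [424.4 205.8]
```

View pics/fin.png

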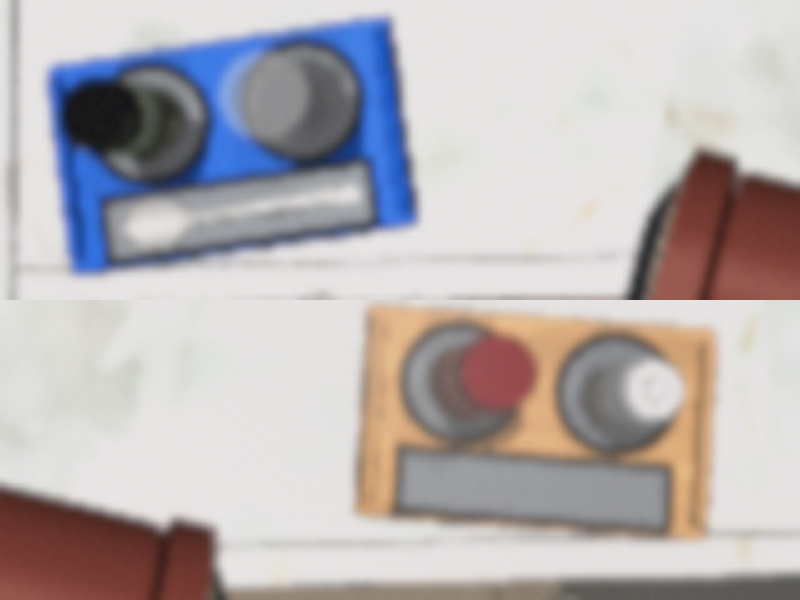

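Every item is within about 3 mm of its expected pixel: mint cap (101,115) against (96,116), red (498,372) against (498,371), salt (654,390) against (656,386). The glass sits on its mat and the spoon on the long mat.

```bash
python3 -c "
from plant import manip
print(manip.job_done())"
```

```text
the job is handed in; nothing more can be done
None
```

Both trays are made up and the job is handed in at about 30 s. In the last pictures everything stood upright on its mat, the spoon lay on the long mat, the gripper was clear, and the matchbox and lighter were never touched; no verdict came back.

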